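Close the sample bottles and put two back on their own mats

ROBOT

A 6-joint arm with a two-finger parallel gripper is mounted at the origin on the work surface. World frame = base frame: x ahead of the robot, y to its left, z up, the work surface at z = 0. Lengths are in m, angles in rad, forces in N, time in s.
With the tool pointing down it reaches from about 0.35 to 0.85 m from the base axis. Payload 8.1 kg.
Tool frame: the origin (TCP) lies on the centre line of the jaws, within the pads' length; the fingertips stand 17 mm ahead of it and the grasp point (between the pads) lies 2 mm behind it; z points along the fingers, y is the line along which they close (so a half turn about z gives the same grasp; the last joint's range is limited). The gripper opens to 93 mm and grips with 3 to 60 N. Pads are 15 mm wide; open, the fingers measure 128 mm over their backs; the gripper's body (75 mm by 188 mm) begins 65 mm behind the grasp point.
Start: joints at [1.262, 0.13, 1.488, -0, 1.523, -0.085], TCP at [0.133, 0.585, 0.236] pointing down, gripper open.
Joint ranges: [-2.96, 2.96], [-0.89, 2.26], [0.02, 2.5], [-1.34, 4.48], [0, 2.73], [-2.66, 2.66]. Speed limits (rad/s): [2.39, 2.39, 2.79, 3.14, 3.14, 3.14].

INTERFACE

Orientations are given as a rotation vector (axis times angle).
In Python, from plant import telemetry, viewer, order gives the robot as it stands.
- The arm moves only by the tool send_rows, never from a script. Its argument "plan" is a list that holds one entry, the list of rows, each a list of 5 numbers: the closure, from -1 (fully open) to 1 (shut), then the shift along the world's x, y, z normalised to -1 to 1, where 1 is 0.2 m, then the turn about the world's z normalised to -1 to 1, where 1 is 60 degrees. A call has 1 to 20 rows; each row is the pose to reach, as a shift and turn from the pose commanded when the call began; what a row does not reach only later rows make up. A row lasts 1/12 s, in which the tool goes at most 41.7 mm and 7.16 degrees, less where a joint would pass 70% of its speed; a pose out of reach is approached as far as the arm can. A call with a number of a shift or a turn outside -1 to 1 is refused whole. A call with a gripper value outside its range is refused whole. The fingers move at their own pace and stop on an object; "force" is the grip in N (left out, the last holds). Time passes only in rows, so rows that repeat a pose let the fingers close. It gives the time, the measured TCP pose, the force, the opening and the grip force at its end, in the units of the state.
- telemetry.read_state(): the state, without advancing time (a new reading comes with each control period).
- viewer.read_camera(name): name is "scene" or "top" or "wrist"; returns (picture, depth): 420x560x3 uint8, blue, green, red; 420x560 float32, m along the optical axis (not along the pixel's ray), 0 where there is no reading.
- viewer.calibration(name): a dict with "camera_matrix" (3x3 intrinsics, pixels), "dist_coeffs" ([k1, k2, p1, p2, k3] as OpenCV has them; the pictures are not rectified), "extrinsics" (4x4, takes a point from camera to world coordinates); the wrist camera has in their place "hand_eye" (4x4, takes a point from camera to tool coordinates, whose origin is the TCP and whose axes are the flange's). Camera axes: x right, y up, looking along -z (the intrinsics and any distortion apply to the point x, -y, -z); pixel columns grow to the right and rows downward; lengths in m; the calibration is good to about 2 mm. A picture is of the moment at which its call begins: read the wrist's pose just before it. calibration takes no time and is no camera call.
- order.close_job(): hands the job in; it is judged then, once.
The state is a dict: "t": time; "q": joint angles; "dq": joint speeds; "joint_torque": joint torques, N m; "tool_pos": TCP position; "orientation": TCP orientation; "force": force on the tool from outside, world axes, zero at the start; "wrist_torque": the same for the moment, N m; "opening": finger opening in m; "gripper_force": force on a finger pad.
Only numpy, scipy, OpenCV 4.12 (cv2) and the standard library are available. Lean on these libraries where they do the work, as an engineer would, in place of code of your own. Each camera call takes 0.05 s, during which the arm holds its last target. There are 200 camera calls.

TASK

Get the sample bottles ready to go back into the kit case. The large round bottle and the square bottle stand on each other's mats: swap them, so that each stands upright in the middle of the mat of its own shape. Lift every stopper off the hooks of the drying rack and seat it fully down in the neck of a bottle, one to a bottle, any bottle (one or two may stay open if there are fewer stoppers), leaving all four bottles upright on the desk and the nearby white jar and screwdriver where they lie.

Things in the scene. Friction and masses are not known exactly. Their poses are not given: they have to be found in the camera images.
- rack: Fixed steel drying rack. Origin on the desk. Rail along its y at x = +20 mm, 380 mm long, axis 180 mm up, a post at each end. Four level hooks, 8 mm thick, point to its -x at y = -135, -45, 45, 135 mm, axis 180 mm up, ending at x = -50 mm in a tip upturned to 192 mm. Yaw varies.
- round_mat: Thin round black mat stuck to the desk, 92 mm across, 1.5 mm thick: the place of the large round bottle. Origin at its centre, on the desk.
- square_mat: Thin square black mat stuck to the desk, 92 mm wide, 1.5 mm thick: the place of the square bottle. Origin at its centre, on the desk.
- round_bottle: Loose large amber bottle with a round body 64 mm across and 62 mm tall, 100 mm tall to the rim, 0.26 kg, open at the top. Its neck is 36 mm across outside, 30 mm tall, with a bore 27 mm wide and 27 mm deep. Origin: centre of its underside; z up.
- square_bottle: Loose amber bottle with a square body 56 mm wide and 62 mm tall, 100 mm tall to the rim, 0.26 kg, open at the top. Its neck is 36 mm across outside, 30 mm tall, with a bore 27 mm wide and 27 mm deep. Origin: centre of its underside; z up.
- small_bottle1: Loose small amber bottle with a round body 52 mm across and 47 mm tall, 85 mm tall to the rim, 0.18 kg, open at the top, with no place of its own. Its neck is 36 mm across outside, 30 mm tall, with a bore 27 mm wide and 27 mm deep. Origin: centre of its underside; z up.
- small_bottle2: Loose small amber bottle with a round body 52 mm across and 47 mm tall, 85 mm tall to the rim, 0.18 kg, open at the top, with no place of its own. Its neck is 36 mm across outside, 30 mm tall, with a bore 27 mm wide and 27 mm deep. Origin: centre of its underside; z up.
- round_bottle_mouth (a point): Centre of that bottle's open mouth, in the plane of the rim.
- square_bottle_mouth (a point): Centre of that bottle's open mouth, in the plane of the rim.
- small_bottle1_mouth (a point): Centre of that bottle's open mouth, in the plane of the rim.
- small_bottle2_mouth (a point): Centre of that bottle's open mouth, in the plane of the rim.
- stopper1: Stopper hung on hook 1 from the rack's -y end (may be absent); all alike, 40 g. Origin: centre of the flange underside (on the rim when seated). Rubber plug 20 mm down from it, 16 mm across at the tip, 23 at the top; flange 34 across, 6 thick; upright steel loop 34 wide (its y), 6 thick (its x, along the hook), top at 52, opening 22 wide from 6 to 46 up. Pinch the loop across y from above.
- stopper2: Stopper hung on hook 2 from the rack's -y end (may be absent); all alike, 40 g. Origin: centre of the flange underside (on the rim when seated). Rubber plug 20 mm down from it, 16 mm across at the tip, 23 at the top; flange 34 across, 6 thick; upright steel loop 34 wide (its y), 6 thick (its x, along the hook), top at 52, opening 22 wide from 6 to 46 up. Pinch the loop across y from above.
- stopper3: Stopper hung on hook 3 from the rack's -y end (may be absent); all alike, 40 g. Origin: centre of the flange underside (on the rim when seated). Rubber plug 20 mm down from it, 16 mm across at the tip, 23 at the top; flange 34 across, 6 thick; upright steel loop 34 wide (its y), 6 thick (its x, along the hook), top at 52, opening 22 wide from 6 to 46 up. Pinch the loop across y from above.
- stopper4: Stopper hung on hook 4 from the rack's -y end (may be absent); all alike, 40 g. Origin: centre of the flange underside (on the rim when seated). Rubber plug 20 mm down from it, 16 mm across at the tip, 23 at the top; flange 34 across, 6 thick; upright steel loop 34 wide (its y), 6 thick (its x, along the hook), top at 52, opening 22 wide from 6 to 46 up. Pinch the loop across y from above.
- jar: Bystander: loose white lidded plastic jar, 60 mm across, 50 mm tall. Origin: centre of the underside.
- screwdriver: Bystander: screwdriver lying on the desk. Origin: its underside, below the middle; length along its x.

How it is judged:
At the end, for the whole second after the job is handed in: Round and square bottle within 20 mm of the centre of their own mats; all bottles upright (0.15 rad) on the desk; every stopper present seated in a neck: flange within 4 mm of the rim plane, 6 mm of the mouth's centre, tilt below 0.15 rad (horizontal distance between round_bottle and round_mat below 0.02 m and horizontal distance between square_bottle and square_mat below 0.02 m and angle between each of round_bottle, square_bottle, small_bottle1, small_bottle2's own z axis and vertical below 0.15 rad and height (world z) of each of round_bottle, square_bottle, small_bottle1, small_bottle2 below 0.01 m and ((horizontal distance between stopper1 and round_bottle_mouth below 0.006 m and z of stopper1 in the frame of round_bottle_mouth between -0.004 and 0.004 m and angle between stopper1's own z axis and vertical below 0.15 rad) or (horizontal distance between stopper1 and square_bottle_mouth below 0.006 m and z of stopper1 in the frame of square_bottle_mouth between -0.004 and 0.004 m and angle between stopper1's own z axis and vertical below 0.15 rad) or (horizontal distance between stopper1 and small_bottle1_mouth below 0.006 m and z of stopper1 in the frame of small_bottle1_mouth between -0.004 and 0.004 m and angle between stopper1's own z axis and vertical below 0.15 rad) or (horizontal distance between stopper1 and small_bottle2_mouth below 0.006 m and z of stopper1 in the frame of small_bottle2_mouth between -0.004 and 0.004 m and angle between stopper1's own z axis and vertical below 0.15 rad)) and ((horizontal distance between stopper2 and round_bottle_mouth below 0.006 m and z of stopper2 in the frame of round_bottle_mouth between -0.004 and 0.004 m and angle between stopper2's own z axis and vertical below 0.15 rad) or (horizontal distance between stopper2 and square_bottle_mouth below 0.006 m and z of stopper2 in the frame of square_bottle_mouth between -0.004 and 0.004 m and angle between stopper2's own z axis and vertical below 0.15 rad) or (horizontal distance between stopper2 and small_bottle1_mouth below 0.006 m and z of stopper2 in the frame of small_bottle1_mouth between -0.004 and 0.004 m and angle between stopper2's own z axis and vertical below 0.15 rad) or (horizontal distance between stopper2 and small_bottle2_mouth below 0.006 m and z of stopper2 in the frame of small_bottle2_mouth between -0.004 and 0.004 m and angle between stopper2's own z axis and vertical below 0.15 rad)) and ((horizontal distance between stopper3 and round_bottle_mouth below 0.006 m and z of stopper3 in the frame of round_bottle_mouth between -0.004 and 0.004 m and angle between stopper3's own z axis and vertical below 0.15 rad) or (horizontal distance between stopper3 and square_bottle_mouth below 0.006 m and z of stopper3 in the frame of square_bottle_mouth between -0.004 and 0.004 m and angle between stopper3's own z axis and vertical below 0.15 rad) or (horizontal distance between stopper3 and small_bottle1_mouth below 0.006 m and z of stopper3 in the frame of small_bottle1_mouth between -0.004 and 0.004 m and angle between stopper3's own z axis and vertical below 0.15 rad) or (horizontal distance between stopper3 and small_bottle2_mouth below 0.006 m and z of stopper3 in the frame of small_bottle2_mouth between -0.004 and 0.004 m and angle between stopper3's own z axis and vertical below 0.15 rad)) and ((horizontal distance between stopper4 and round_bottle_mouth below 0.006 m and z of stopper4 in the frame of round_bottle_mouth between -0.004 and 0.004 m and angle between stopper4's own z axis and vertical below 0.15 rad) or (horizontal distance between stopper4 and square_bottle_mouth below 0.006 m and z of stopper4 in the frame of square_bottle_mouth between -0.004 and 0.004 m and angle between stopper4's own z axis and vertical below 0.15 rad) or (horizontal distance between stopper4 and small_bottle1_mouth below 0.006 m and z of stopper4 in the frame of small_bottle1_mouth between -0.004 and 0.004 m and angle between stopper4's own z axis and vertical below 0.15 rad) or (horizontal distance between stopper4 and small_bottle2_mouth below 0.006 m and z of stopper4 in the frame of small_bottle2_mouth between -0.004 and 0.004 m and angle between stopper4's own z axis and vertical below 0.15 rad))); the robot touches nothing.
It fails at once if the jar or the screwdriver is moved by more than 40 mm (distance of any of jar, screwdriver from where it was at the start of the episode above 0.04 m).
Of stopper1, stopper2, stopper3, stopper4 only 2 to 4 are there at a start; the rules pass over those that are not, and their reading is None.
At some moment in a run one of round_bottle, square_bottle, small_bottle1, small_bottle2 may be knocked a few centimetres aside while the robot is not near it.
It also fails if it takes over 210 s, if anything falls off the work surface, if the arm or the gripper's body presses on something with over 40 N, if the wrist force passes 120 N, or if a joint passes its speed limit or range.

## Working session

There is one attempt and no reset: what is moved stays moved. The work goes in short steps, Python scripts to look and compute and a tool call to move; the robot and the scene stay as the last step left them, time stands still between calls to the robot, and variables do not carry over. Pictures are saved under pics/ and viewed, at most 14 in all, crops included, and the job is handed in when it is done.

Besides the shell and the picture viewer there is one more tool, called as a command line: name --argument value ..., lists and objects as JSON in quotes. send_rows: Moves the arm, as the interface text tells. Scaled input: -1 to 1 covers 0.2 m each way for a shift and 60 degrees each way for a turn. Its arguments: {"type":"object","properties":{"plan":{"type":"array"},"force":{"type":"number"}},"required":["plan"]}

```bash
mkdir -p pics; ls; cat > h.py <<'E'
import numpy as np, cv2
from plant import telemetry, viewer, order
def snap(n,name=None):
    s=telemetry.read_state(); im,d=viewer.read_camera(n); c=viewer.calibration(n)
    if 'extrinsics' in c: E=np.array(c['extrinsics'])
    else:
        T=np.eye(4);T[:3,:3]=cv2.Rodrigues(np.array(s['orientation'],float))[0];T[:3,3]=s['tool_pos']
        E=T@np.array(c['hand_eye'])
    if name: cv2.imwrite(f'pics/{name}.png',im)
    return im,d,np.array(c['camera_matrix'],float),np.array(c['dist_coeffs'],float),E
def rays(uv,K,D):
    p=cv2.undistortPoints(np.array(uv,float).reshape(-1,1,2),K,D).reshape(-1,2)
    return np.c_[p[:,0],-p[:,1],-np.ones(len(p))]
def onplane(uv,z,K,D,E):
    r=rays(uv,K,D)@E[:3,:3].T; o=E[:3,3]
    return o+r*((z-o[2])/r[:,2])[:,None]
def cloud(d,K,D,E):
    v,u=np.mgrid[:d.shape[0],:d.shape[1]]
    r=rays(np.c_[u.ravel(),v.ravel()],K,D)
    P=(r*d.ravel()[:,None])@E[:3,:3].T+E[:3,3]
    P[d.ravel()==0]=np.nan
    return P.reshape(*d.shape,3)
E
python3 - <<'E'
from h import *
for n in ('scene','top','wrist'):
    im,d,K,D,E=snap(n,n+'0'); print(n,K[0,0],D,E[:3].round(3).tolist(),(d>0).mean())
print(telemetry.read_state())
E
```

```text
pics
scene 442.4692571949611 [-0.07095102  0.          0.          0.          0.        ] [[-0.085, -0.552, 0.829, 1.455], [0.996, -0.045, 0.072, 0.068], [-0.003, 0.832, 0.554, 0.703]] 0.9961224489795918
top 470.034746991654 [0.03452437 0.         0.         0.         0.        ] [[0.01, 0.982, -0.188, 0.295], [-1.0, 0.01, -0.002, 0.014], [0.0, 0.188, 0.982, 1.433]] 0.9958928571428571
wrist 308.89538838126543 [-0.06291734  0.          0.          0.          0.        ] [[0.222, -0.94, -0.259, 0.062], [0.975, 0.214, 0.06, 0.601], [-0.001, -0.266, 0.964, 0.385]] 0.9960204081632653
{'t': 0.15, 'q': array([ 1.26158330e+00,  1.31017585e-01,  1.48899917e+00, -1.75932054e-05,
        1.52295750e+00, -8.53779693e-02]), 'dq': array([ 0.00055687, -0.00021391, -0.00101752, -0.00199714,  0.00167864,
       -0.00056426]), 'joint_torque': array([ 2.14726679e-04, -5.60479045e+01, -4.92331517e+01,  7.67673645e-02,
        3.08648078e-02, -5.40132010e-05]), 'tool_pos': array([0.13303503, 0.58466639, 0.23482697]), 'orientation': array([-3.50836010e-01, -3.12168555e+00,  2.13335389e-03]), 'force': array([-1.03813932, -0.13246845,  0.24158996]), 'wrist_torque': array([ 0.00958391, -0.04114942,  0.01741946]), 'gripper_force': 0.0, 'opening': 0.0929055206165867}
```

View pics/top0.png

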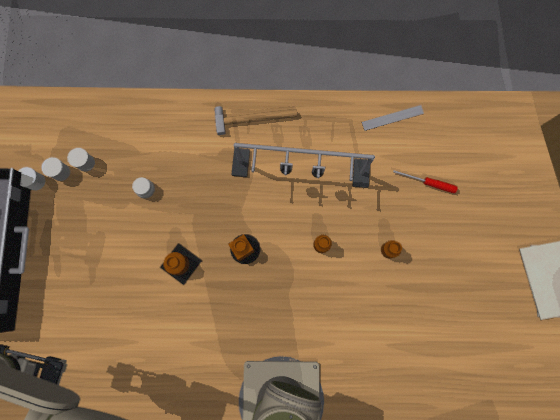

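View pics/scene0.png

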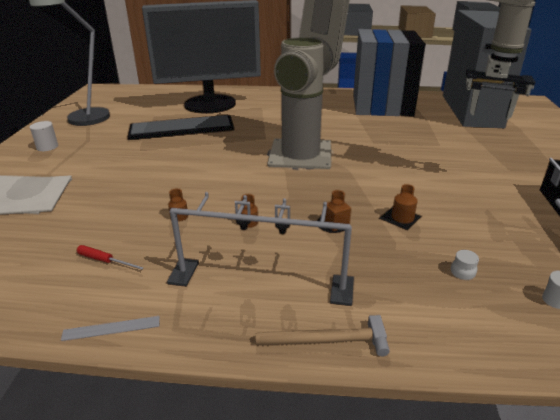

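The top view shows stoppers on two middle hooks (286,167) and (318,172). The round bottle is on the square mat (178,263), the square bottle on the round mat (242,247), and the small bottles are at (322,243) and (391,249). The jar is at (143,187) and the screwdriver at (440,184). The scene view agrees with this.

```bash
cat >> h.py <<'E'
def bottles(im,d,K,D,E,verbose=True):
    """amber blobs -> (rim centre xyz, height). rim from cloud points within 4mm of the top."""
    P=cloud(d,K,D,E); hsv=cv2.cvtColor(im,cv2.COLOR_BGR2HSV)
    m=((hsv[...,0]<16)&(hsv[...,1]>190)&(P[...,2]>0.012)&(P[...,2]<0.12)&(abs(P[...,1])<.6)&(P[...,0]>.2)).astype(np.uint8)
    n,l,st,c=cv2.connectedComponentsWithStats(m); out=[]
    for i in range(1,n):
        if st[i,4]<80: continue
        q=P[l==i]; zt=np.percentile(q[:,2],97)
        h=.1 if zt>.092 else .085
        vv,uu=np.where((l==i)&(P[...,2]>h-.012))
        (cx,cy),r=cv2.minEnclosingCircle(np.c_[uu,vv].astype(np.float32))
        X=onplane([[cx,cy]],h,K,D,E)[0]
        out.append((X,h)); 
        if verbose: print('bottle',c[i].round(),st[i,4],'ztop %.3f'%zt,'rim',X.round(4),'r px',round(r,1),'mean top',q[q[:,2]>h-.012].mean(0).round(4))
    return out
E
python3 - <<'E'
from h import *
a=snap('top'); im,d,K,D,E=a; bottles(*a)
P=cloud(d,K,D,E)
# mats: black, z<8mm
g=im.max(2); m=((g<60)&(P[...,2]<.012)&(P[...,0]>.3)&(P[...,0]<.7)&(abs(P[...,1])<.5)).astype(np.uint8)
n,l,st,c=cv2.connectedComponentsWithStats(m)
for i in range(1,n):
    if st[i,4]<150: continue
    vv,uu=np.where(l==i); X=onplane(np.c_[uu,vv],.0015,K,D,E)
    h=cv2.convexHull((X[:,:2]*1000).astype(np.float32)); print('black',c[i].round(),st[i,4],cv2.minEnclosingCircle(h),cv2.minAreaRect(h))
# rail
m=(P[...,2]>.165)&(P[...,2]<.25)&(P[...,0]>.35)&(abs(P[...,1])<.4)
vv,uu=np.where(m); X=P[m]; print('high',len(X),X.min(0),X.max(0))
np.save('hi.npy',np.c_[X,uu,vv])
# white jar, red driver
hsv=cv2.cvtColor(im,cv2.COLOR_BGR2HSV)
for nm,m in (('red',(hsv[...,0]<5)&(hsv[...,1]>200)&(hsv[...,2]>120)),('white',(hsv[...,1]<40)&(hsv[...,2]>150)&(P[...,2]>.03)&(P[...,2]<.12))):
    n,l,st,c=cv2.connectedComponentsWithStats(m.astype(np.uint8))
    for i in range(1,n):
        if st[i,4]>60: print(nm,c[i].round(),st[i,4],np.nanmedian(P[l==i],0).round(3))
crop=im[130:290,150:410]; cv2.imwrite('pics/topc.png',cv2.resize(crop,None,fx=3,fy=3,interpolation=cv2.INTER_CUBIC))
E
```

```text
bottle [441. 185.] 244 ztop 0.029 rim [1.1992 0.8896 0.085 ] r px 0.0 mean top [nan nan nan]
bottle [241. 247.] 317 ztop 0.101 rim [0.4358 0.1225 0.1   ] r px 6.3 mean top [0.4365 0.1222 0.098 ]
bottle [322. 243.] 228 ztop 0.087 rim [ 0.4502 -0.1183  0.085 ] r px 6.3 mean top [ 0.45   -0.1192  0.0824]
bottle [391. 249.] 253 ztop 0.087 rim [ 0.4354 -0.3209  0.085 ] r px 6.5 mean top [ 0.4356 -0.3215  0.0824]
bottle [175. 263.] 354 ztop 0.101 rim [0.3869 0.3115 0.1   ] r px 6.5 mean top [0.3879 0.3122 0.0979]
black [250. 251.] 287 ((433.9365234375, 112.95289611816406), 44.52558135986328) ((429.2837219238281, 107.32633972167969), (72.35748291015625, 86.53959655761719), 50.00041198730469)
black [186. 264.] 417 ((389.0247497558594, 305.87237548828125), 59.698829650878906) ((388.3710021972656, 306.6729431152344), (89.85237121582031, 87.8548583984375), 54.373294830322266)
high 961 [ 0.6073279  -0.25035172  0.16554365] [0.71276568 0.13908724 0.19657827]
red [441. 185.] 211 [ 0.636 -0.486  0.023]
white [ 77. 157.] 296 [0.701 0.621 0.062]
white [ 51. 167.] 292 [0.67  0.695 0.062]
white [ 28. 172.] 122 [0.653 0.76  0.061]
white [  5. 217.] 178 [0.509 0.781 0.114]
white [140. 185.] 219 [0.618 0.428 0.05 ]h.py:36: RuntimeWarning: Mean of empty slice.
  if verbose: print('bottle',c[i].round(),st[i,4],'ztop %.3f'%zt,'rim',X.round(4),'r px',round(r,1),'mean top',q[q[:,2]>h-.012].mean(0).round(4))
  ret = um.true_divide(
```

View pics/topc.png

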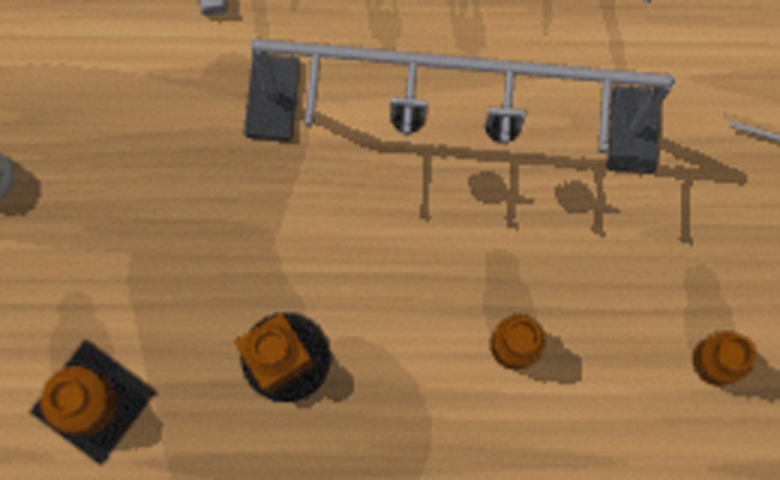

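The crop shows loops with flanges on hooks 2 and 3 only; hooks 1 and 4 are empty. Next I fit the rack and the loops.

```bash
python3 - <<'E'
from h import *
a=snap('top'); im,d,K,D,E=a
A=np.load('hi.npy'); X=A[:,:3]
# rail: far-x band, robust line
s=X
for k in range(6):
    if k==0: s=X[X[:,0]>.66]
    vx,vy,x0,y0=cv2.fitLine(s[:,:2].astype(np.float32),cv2.DIST_HUBER,0,.001,.001).ravel()
    n=np.array([-vy,vx]); s=X[abs((X[:,:2]-[x0,y0])@n)<.008]
if vy<0: vx,vy=-vx,-vy
u=np.array([vx,vy]); t=(s[:,:2]-[x0,y0])@u
tc=(np.percentile(t,.5)+np.percentile(t,99.5))/2
c=np.array([x0,y0])+u*tc; xa=np.array([vy,-vx]); O=c-.02*xa
print('rail len',np.ptp(t),'centre',c,'yaw deg',np.degrees(np.arctan2(-vx,vy)),'z',np.median(s[:,2]),'O',O)
L=np.c_[(X[:,:2]-O)@xa,(X[:,:2]-O)@u,X[:,2]]
for yh in (-.135,-.045,.045,.135):
    q=L[(abs(L[:,1]-yh)<.03)&(L[:,0]<.008)]
    top=q[q[:,2]>.1845]
    print(yh,len(q),'hook y',np.median(q[:,1]).round(4),'xmin',q[:,0].min().round(4),'top n',len(top),top.mean(0).round(4) if len(top) else '', np.ptp(top,axis=0).round(3) if len(top) else '','wide', q[abs(q[:,1]-yh)>.008].mean(0).round(4) if (abs(q[:,1]-yh)>.008).any() else '')
np.savez('rack.npz',O=O,xa=xa,u=u)
R=cv2.Rodrigues(telemetry.read_state()['orientation'])[0]; print('tool y',R[:,1])
E
```

```text
rail len 0.3907354425421862 centre [ 0.68981012 -0.05501372] yaw deg -4.6348476 z 0.18411382225617245 O [ 0.66987552 -0.05339762]
-0.135 61 hook y -0.1343 xmin -0.052 top n 17 [-0.0309 -0.134   0.1884] [0.051 0.007 0.009] wide 
-0.045 91 hook y -0.0446 xmin -0.0518 top n 51 [-0.0248 -0.045   0.1885] [0.057 0.03  0.011] wide [-0.0241 -0.0446  0.1848]
0.045 95 hook y 0.0454 xmin -0.0511 top n 48 [-0.0266  0.0454  0.1886] [0.046 0.033 0.012] wide [-0.0225  0.0462  0.1838]
0.135 61 hook y 0.1346 xmin -0.0521 top n 19 [-0.0248  0.1345  0.1877] [0.059 0.007 0.009] wide 
tool y [ 2.21914528e-01  9.75065681e-01 -9.27190515e-04]
```

send_rows --plan '[[[-1,1,-1,0,0.137],[-1,1,-1,0,0.137],[-1,1,-1,0,0.137],[-1,1,-1,0,0.137],[-1,1,-1,0,0.137],[-1,1,-1,0,0.137],[-1,1,-1,0,0.137],[-1,1,-1,0,0.137],[-1,1,-1,0,0.137]]]' --force 20

```text
t: 1.0
tool_pos: [0.3343, 0.3838, 0.2357]
orientation: [0.132, 3.139, 0.0]
force: [-0.2, 1.1, -0.3]
opening: 0.0929
gripper_force: 0.0
```

send_rows --plan '[[[-1,0.27,-0.36,0,0],[-1,0.27,-0.36,0,0],[-1,0.27,-0.36,-0.2,0],[-1,0.27,-0.36,-0.4,0],[-1,0.27,-0.36,-0.55,0],[-1,0.27,-0.36,-0.65,0],[-1,0.27,-0.36,-0.735,0],[-1,0.27,-0.36,-0.735,0],[0.2,0.27,-0.36,-0.735,0],[1,0.27,-0.36,-0.735,0],[1,0.27,-0.36,-0.735,0],[1,0.27,-0.36,-0.735,0],[1,0.27,-0.36,-0.735,0],[1,0.27,-0.36,-0.735,0],[1,0.27,-0.36,-0.735,0],[1,0.27,-0.36,-0.735,0]]]' --force 20

```text
t: 2.33
tool_pos: [0.3873, 0.3131, 0.0888]
orientation: [0.126, 3.139, 0.0]
force: [0.8, 0.0, -0.6]
opening: 0.0441
gripper_force: 0.0
```

send_rows --plan '[[[1,0,0,0,0],[1,0,0,0,0],[1,0,0,0,0],[1,0,0,0,0],[1,0,0,0,0],[1,0,0,0.1,0],[1,0,0,0.2,0],[1,0,0,0.2,0],[1,0,0,0.2,0]]]' --force 20

```text
t: 3.08
tool_pos: [0.3878, 0.3134, 0.1291]
orientation: [0.126, 3.137, 0.002]
force: [-1.2, -0.3, -2.8]
opening: 0.0353
gripper_force: 20.0
```

```bash
cat > mats.py <<'E'
from h import *
a=snap('top','t%.0f'%(telemetry.read_state()['t']*10)); im,d,K,D,E=a; bottles(*a)
P=cloud(d,K,D,E); g=im.max(2); m=((g<60)&(P[...,2]<.012)&(P[...,0]>.3)&(P[...,0]<.55)&(abs(P[...,1]-.2)<.2)).astype(np.uint8)
n,l,st,c=cv2.connectedComponentsWithStats(m)
for i in range(1,n):
    if st[i,4]<150: continue
    vv,uu=np.where(l==i); X=onplane(np.c_[uu,vv],.0015,K,D,E)
    h=cv2.convexHull((X[:,:2]*1000).astype(np.float32)); print('black',c[i].round(),st[i,4],cv2.minEnclosingCircle(h),cv2.minAreaRect(h))
E
python3 mats.py
```

```text
bottle [441. 185.] 245 ztop 0.029 rim [1.1992 0.8896 0.085 ] r px 0.0 mean top [nan nan nan]
bottle [241. 247.] 302 ztop 0.101 rim [0.4358 0.1225 0.1   ] r px 6.3 mean top [0.4373 0.1233 0.0975]
bottle [322. 244.] 214 ztop 0.086 rim [ 0.4499 -0.1186  0.085 ] r px 6.2 mean top [ 0.45   -0.119   0.0825]
bottle [391. 249.] 239 ztop 0.086 rim [ 0.4358 -0.3215  0.085 ] r px 6.4 mean top [ 0.4348 -0.3214  0.0817]
black [250. 251.] 287 ((433.9365234375, 112.95289611816406), 44.52558135986328) ((429.2837219238281, 107.32633972167969), (72.35748291015625, 86.53959655761719), 50.00041198730469)h.py:36: RuntimeWarning: Mean of empty slice.
  if verbose: print('bottle',c[i].round(),st[i,4],'ztop %.3f'%zt,'rim',X.round(4),'r px',round(r,1),'mean top',q[q[:,2]>h-.012].mean(0).round(4))
  ret = um.true_divide(
```

send_rows --plan '[[[1,0.15,-0.18,0,0],[1,0.28,-0.34,0,0],[1,0.415,-0.49,0,0],[1,0.415,-0.49,0,0],[1,0.415,-0.49,-0.1,0],[1,0.415,-0.49,-0.17,0],[1,0.415,-0.49,-0.205,0],[1,0.415,-0.49,-0.205,0],[-0.6,0.415,-0.49,-0.205,0],[-0.6,0.415,-0.49,-0.205,0],[-0.6,0.415,-0.49,-0.205,0],[-0.6,0.415,-0.49,-0.205,0],[-0.6,0.415,-0.49,-0.205,0],[-0.6,0.415,-0.49,-0.205,0],[-0.6,0.415,-0.49,0,0],[-0.6,0.415,-0.49,0.15,0],[-0.6,0.415,-0.49,0.35,0],[-0.6,0.415,-0.49,0.5,0],[-0.6,0.415,-0.49,0.5,0]]]' --force 20

```text
t: 4.72
tool_pos: [0.4735, 0.2163, 0.2369]
orientation: [0.126, 3.128, 0.007]
force: [0.4, 0.3, 0.2]
opening: 0.0746
gripper_force: 0.0
```

```bash
python3 mats.py 2>/dev/null; python3 - <<'E'
from h import *
im,d,K,D,E=snap('wrist','w1'); print(E[:3,3])
E
```

```text
bottle [441. 185.] 246 ztop 0.028 rim [1.1992 0.8896 0.085 ] r px 0.0 mean top [nan nan nan]
bottle [241. 247.] 316 ztop 0.102 rim [0.4358 0.1225 0.1   ] r px 6.3 mean top [0.4349 0.1229 0.0988]
bottle [322. 244.] 210 ztop 0.088 rim [ 0.4503 -0.1188  0.085 ] r px 6.1 mean top [ 0.4507 -0.1185  0.0836]
bottle [391. 249.] 247 ztop 0.087 rim [ 0.436  -0.3213  0.085 ] r px 6.5 mean top [ 0.4364 -0.3214  0.0823]
black [250. 251.] 286 ((433.9365234375, 112.95289611816406), 44.52558135986328) ((429.38616943359375, 107.44842529296875), (72.03880310058594, 86.53959655761719), 50.00041198730469)
black [181. 263.] 822 ((389.1996765136719, 305.0196533203125), 59.705177307128906) ((388.4278869628906, 306.75567626953125), (89.64775848388672, 87.850341796875), 54.38090896606445)
[0.39820838 0.22167201 0.38289692]
```

View pics/w1.png

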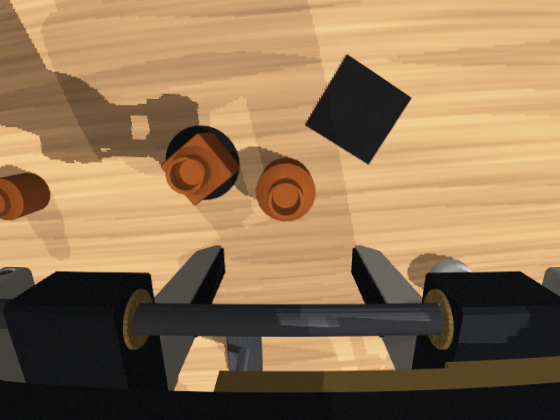

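The wrist view shows the round bottle upright at its temporary spot (286,195), the square bottle on the round mat (192,172), and the square mat empty at (358,110).

send_rows --plan '[[[-0.6,-0.18,-0.46,0,0],[-0.6,-0.18,-0.46,0,0],[-0.6,-0.18,-0.46,0,0],[-0.6,-0.18,-0.46,0,0],[-0.6,-0.18,-0.46,0,0]]]'

```text
t: 5.23
tool_pos: [0.4334, 0.1224, 0.2271]
orientation: [-0.129, -3.137, 0.0]
force: [0.5, 0.7, 0.8]
opening: 0.0746
gripper_force: 0.0
```

send_rows --plan '[[[-0.6,0.01,0,-0.2,0],[-0.6,0.01,0,-0.4,0],[-0.6,0.01,0,-0.55,0],[-0.6,0.01,0,-0.65,0],[-0.6,0.01,0,-0.695,0],[-0.6,0.01,0,-0.695,0],[1,0.01,0,-0.695,0],[1,0.01,0,-0.695,0],[1,0.01,0,-0.695,0],[1,0.01,0,-0.695,0],[1,0.01,0,-0.695,0],[1,0.01,0,-0.695,0],[1,0.01,0,-0.695,0],[1,0.01,0,-0.695,0],[1,0.01,0,-0.695,0],[1,0.01,0,-0.695,0],[1,0.01,0,-0.4,0],[1,0.01,0,-0.2,0],[1,0.01,0,0,0],[1,0.01,0,0,0]]]' --force 20

```text
t: 6.9
tool_pos: [0.438, 0.1235, 0.2346]
orientation: [0.126, 3.133, 0.002]
force: [0.8, -0.2, -1.5]
opening: 0.0354
gripper_force: 20.2
```

```bash
python3 mats.py 2>/dev/null;
```

```text
bottle [441. 185.] 242 ztop 0.029 rim [1.1992 0.8896 0.085 ] r px 0.0 mean top [nan nan nan]
bottle [322. 244.] 211 ztop 0.088 rim [ 0.4508 -0.1187  0.085 ] r px 6.2 mean top [ 0.4495 -0.1181  0.0834]
bottle [391. 249.] 239 ztop 0.087 rim [ 0.436  -0.3213  0.085 ] r px 6.5 mean top [ 0.4357 -0.3223  0.0824]
black [174. 265.] 453 ((389.012939453125, 307.3677062988281), 59.42806625366211) ((384.44110107421875, 335.5691223144531), (118.83900451660156, 61.10776901245117), 9.208331108093262)
```

send_rows --plan '[[[1,-0.235,0.918,0,0],[1,-0.235,0.918,0,0],[1,-0.235,0.918,0,0],[1,-0.235,0.918,0,0],[1,-0.235,0.918,0,0],[1,-0.235,0.918,-0.2,0],[1,-0.235,0.918,-0.4,0],[1,-0.235,0.918,-0.55,0],[1,-0.235,0.918,-0.64,0],[1,-0.235,0.918,-0.69,0],[1,-0.235,0.918,-0.695,0],[1,-0.235,0.918,-0.695,0],[1,-0.235,0.918,-0.695,0]]]' --force 20

```text
t: 8.03
tool_pos: [0.3885, 0.3064, 0.0888]
orientation: [-0.126, -3.138, 0.001]
force: [-0.6, 0.5, -3.9]
opening: 0.0347
gripper_force: 19.9
```

send_rows --plan '[[[-0.6,0,0,0,0],[-0.6,0,0,0,0],[-0.6,0,0,0,0],[-0.6,0,0,0,0],[-0.6,0,0,0,0],[-0.6,0,0,0,0],[-0.6,0,0,0.2,0],[-0.6,0,0,0.4,0],[-0.6,0,0,0.6,0],[-0.6,0,0,0.6,0],[-0.6,0,0,0.6,0]]]'

```text
t: 8.95
tool_pos: [0.391, 0.3078, 0.2132]
orientation: [0.126, 3.133, 0.006]
force: [0.3, -0.8, -1.1]
opening: 0.0743
gripper_force: 0.0
```

```bash
python3 mats.py 2>/dev/null; python3 - <<'E'
from h import *
im,d,K,D,E=snap('wrist','w2'); print(telemetry.read_state()['tool_pos'])
bottles(im,d,K,D,E)
m=(im.max(2)<60).astype(np.uint8); m[240:]=0
n,l,st,c=cv2.connectedComponentsWithStats(m)
for i in range(1,n):
    if st[i,4]<300: continue
    vv,uu=np.where(l==i); X=onplane(np.c_[uu,vv],.0015,K,D,E)
    h=cv2.convexHull((X[:,:2]*1000).astype(np.float32)); print('black',c[i].round(),st[i,4],cv2.minEnclosingCircle(h),cv2.minAreaRect(h))
E
```

```text
bottle [441. 185.] 247 ztop 0.028 rim [1.1992 0.8896 0.085 ] r px 0.0 mean top [nan nan nan]
bottle [210. 236.] 323 ztop 0.101 rim [0.4678 0.2131 0.1   ] r px 6.3 mean top [0.4678 0.213  0.0974]
bottle [322. 244.] 206 ztop 0.087 rim [ 0.4505 -0.1182  0.085 ] r px 6.3 mean top [ 0.4503 -0.1178  0.0837]
bottle [391. 249.] 246 ztop 0.087 rim [ 0.4373 -0.3207  0.085 ] r px 6.5 mean top [ 0.4353 -0.3212  0.0813]
black [245. 249.] 666 ((434.4830322265625, 114.52728271484375), 45.10212326049805) ((434.3921203613281, 115.04607391357422), (85.26753234863281, 88.4234390258789), 0.5636494159698486)
[0.38889655 0.30648284 0.20900206]
bottle [286. 196.] 3185 ztop 0.101 rim [0.383  0.3066 0.1   ] r px 20.9 mean top [0.384  0.3062 0.0988]
bottle [226. 268.] 997 ztop 0.096 rim [0.4636 0.2322 0.1   ] r px 7.2 mean top [0.4672 0.232  0.0967]
black [285. 173.] 2337 ((386.8572692871094, 306.881103515625), 63.121368408203125) ((387.0061340332031, 306.9408874511719), (91.02753448486328, 90.81787109375), 54.81340408325195)
black [135. 224.] 1984 ((430.3059387207031, 114.52774810791016), 45.53706359863281) ((411.4816589355469, 116.0001220703125), (90.96495056152344, 43.99007797241211), 85.68558502197266)
```

View pics/w2.png

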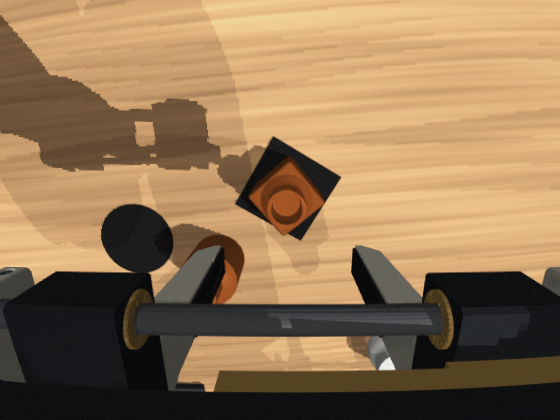

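The square bottle stands centred on its mat (286,200) and the round mat is empty at (137,238). Next is the round bottle.

send_rows --plan '[[[-0.6,0.4,-0.46,0,0],[-0.6,0.4,-0.46,0,0],[-0.6,0.4,-0.46,0,0],[-0.6,0.4,-0.46,-0.1,0],[-0.6,0.4,-0.46,-0.3,0],[-0.6,0.4,-0.46,-0.45,0],[-0.6,0.4,-0.46,-0.55,0],[-0.6,0.4,-0.46,-0.605,0],[-0.6,0.4,-0.46,-0.605,0],[1,0.4,-0.46,-0.605,0],[1,0.4,-0.46,-0.605,0],[1,0.4,-0.46,-0.605,0],[1,0.4,-0.46,-0.605,0],[1,0.4,-0.46,-0.605,0],[1,0.4,-0.46,-0.605,0],[1,0.4,-0.46,-0.605,0],[1,0.4,-0.46,-0.605,0],[1,0.4,-0.46,-0.605,0],[1,0.4,-0.46,-0.605,0]]]' --force 20

```text
t: 10.63
tool_pos: [0.4696, 0.2147, 0.0892]
orientation: [0.126, 3.138, 0.0]
force: [-0.3, -0.5, 5.5]
opening: 0.0355
gripper_force: 19.7
```

send_rows --plan '[[[1,0,0,0.15,0],[1,0,0,0.2,0],[1,0,0,0.2,0],[1,-0.09,-0.25,0.2,0],[1,-0.175,-0.5,0.2,0],[1,-0.175,-0.5,0.2,0],[1,-0.175,-0.5,0.2,0],[1,-0.175,-0.5,0.1,0],[1,-0.175,-0.5,0.03,0],[1,-0.175,-0.5,0.007,0],[1,-0.175,-0.5,0.007,0],[1,-0.175,-0.5,0.007,0]]]'

```text
t: 11.63
tool_pos: [0.4337, 0.1149, 0.0893]
orientation: [-0.126, -3.138, 0.0]
force: [0.7, -0.0, -3.4]
opening: 0.0352
gripper_force: 20.0
```

send_rows --plan '[[[-0.6,0,0,0,0],[-0.6,0,0,0,0],[-0.6,0,0,0,0],[-0.6,0,0,0,0],[-0.6,0,0,0,0],[-0.6,0,0,0,0],[-0.6,0,0,0.2,0],[-0.6,0,0,0.4,0],[-0.6,0,0,0.6,0],[-0.6,0,0,0.8,0],[-0.6,0.3,-0.4,0.95,0],[-0.6,0.5,-0.85,0.95,0],[-0.6,0.5,-0.85,0.95,0],[-0.6,0.5,-0.85,0.95,0],[-0.6,0.5,-0.85,0.95,0],[-0.6,0.5,-0.85,0.95,0],[-0.6,0.5,-0.85,0.95,0],[-0.6,0.5,-0.85,0.95,0]]]'

```text
t: 13.13
tool_pos: [0.5339, -0.0552, 0.2797]
orientation: [-0.127, -3.138, -0.001]
force: [-0.3, -0.5, -0.1]
opening: 0.0743
gripper_force: 0.0
```

```bash
python3 mats.py 2>/dev/null; python3 - <<'E'
from h import *
im,d,K,D,E=snap('wrist','w3'); print(telemetry.read_state()['tool_pos'])
r=np.load('rack.npz'); P=cloud(d,K,D,E); Q=np.dstack([(P[...,:2]-r['O'])@r['xa'],(P[...,:2]-r['O'])@r['u'],P[...,2]])
for yh in (-.045,.045):
    b=(abs(Q[...,1]-yh)<.03)&(abs(Q[...,0]+.025)<.035)
    for nm,m in (('looptop',b&(Q[...,2]>.1865)&(Q[...,2]<.2)),('hookwide',b&(Q[...,2]>.17)&(Q[...,2]<.195)&(abs(Q[...,1]-yh)>.007)),('flange',b&(Q[...,2]>.13)&(Q[...,2]<.155))):
        q=Q[m]; 
        if len(q): print(yh,nm,len(q),np.median(q,0).round(4),np.percentile(q,2,axis=0).round(4),np.percentile(q,98,axis=0).round(4))
E
```

```text
bottle [441. 185.] 240 ztop 0.029 rim [1.1992 0.8896 0.085 ] r px 0.0 mean top [nan nan nan]
bottle [320. 243.] 149 ztop 0.086 rim [ 0.4513 -0.1147  0.085 ] r px 6.2 mean top [ 0.4509 -0.1104  0.0826]
bottle [243. 248.] 338 ztop 0.100 rim [0.432  0.1147 0.1   ] r px 6.4 mean top [0.433  0.114  0.0975]
bottle [391. 249.] 252 ztop 0.086 rim [ 0.4364 -0.322   0.085 ] r px 6.4 mean top [ 0.436  -0.3219  0.0822]
bottle [178. 263.] 346 ztop 0.100 rim [0.3861 0.3038 0.1   ] r px 6.7 mean top [0.3865 0.3045 0.0974]
black [247. 250.] 246 ((434.357666015625, 114.562744140625), 44.764869689941406) ((434.4057312011719, 113.63079071044922), (85.26835632324219, 85.4010009765625), 0.5637214779853821)
black [186. 263.] 352 ((389.1996765136719, 305.0196533203125), 59.705177307128906) ((388.38043212890625, 306.6018371582031), (89.95695495605469, 87.75674438476562), 54.373294830322266)
[ 0.53372256 -0.05435392  0.27989684]
-0.045 looptop 179 [-0.0243 -0.0453  0.1908] [-0.0268 -0.0606  0.1896] [-0.0215 -0.029   0.1919]
-0.045 hookwide 99 [-0.0243 -0.0372  0.1908] [-0.0268 -0.0611  0.1897] [-0.0216 -0.0289  0.192 ]
-0.045 flange 212 [-0.037  -0.0445  0.1445] [-0.0411 -0.0575  0.1384] [-0.0324 -0.0313  0.146 ]
0.045 looptop 200 [-0.0238  0.0436  0.1907] [-0.0262  0.0288  0.1886] [-0.0207  0.0614  0.1922]
0.045 hookwide 121 [-0.0237  0.0371  0.1907] [-0.0263  0.0286  0.1884] [-0.0205  0.0614  0.192 ]
0.045 flange 174 [-0.0363  0.0442  0.1443] [-0.0395  0.0318  0.1392] [-0.0326  0.0574  0.1462]
```

View pics/w3.png

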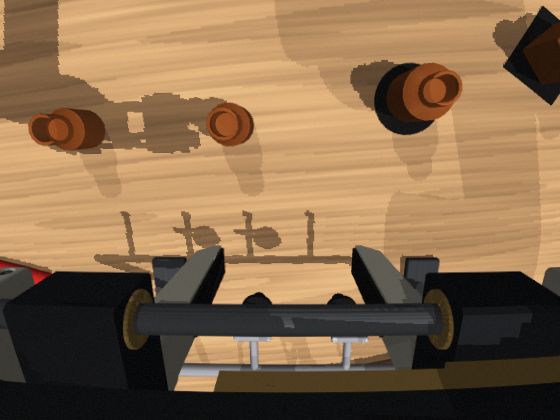

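The wrist view shows loops and flanges at (257,320) and (343,320). Measured, they sit at x=-24 mm and y=±45 mm, with tops at 191 mm, as expected. I take the +y stopper first.

send_rows --plan '[[[-0.6,0.578,0.245,0,0],[-0.6,0.578,0.245,0,0],[-0.6,0.578,0.245,0,0],[-0.6,0.578,0.245,0,0],[-0.6,0.578,0.245,-0.15,0],[-0.6,0.578,0.245,-0.3,0],[-0.6,0.578,0.245,-0.4,0],[-0.6,0.578,0.245,-0.5,0],[-0.6,0.578,0.245,-0.535,0],[-0.6,0.578,0.245,-0.535,0],[-0.6,0.578,0.245,-0.535,0],[1,0.578,0.245,-0.535,0],[1,0.578,0.245,-0.535,0],[1,0.578,0.245,-0.535,0],[1,0.578,0.245,-0.535,0],[1,0.578,0.245,-0.535,0],[1,0.578,0.245,-0.535,0],[1,0.578,0.245,-0.535,0],[1,0.578,0.245,-0.535,0],[1,0.578,0.245,-0.535,0]]]' --force 15

```text
t: 14.9
tool_pos: [0.6498, -0.0064, 0.1731]
orientation: [0.126, 3.139, -0.0]
force: [-0.6, -0.3, 0.4]
opening: 0.0337
gripper_force: 15.0
```

send_rows --plan '[[[1,0,0,0.05,0],[1,0,0,0.1,0],[1,0,0,0.1,0],[1,0,0,0.1,0],[1,-0.1,0.008,0.1,0],[1,-0.2,0.016,0.1,0],[1,-0.35,0.028,0.1,0],[1,-0.45,0.036,0.1,0],[1,-0.45,0.036,0.1,0],[1,-0.45,0.036,0.25,0],[1,-0.45,0.036,0.25,0],[1,-0.45,0.036,0.25,0]]]'

```text
t: 15.9
tool_pos: [0.5615, 0.0007, 0.2254]
orientation: [0.126, 3.134, -0.0]
force: [0.9, 0.5, -1.0]
opening: 0.0339
gripper_force: 15.0
```

```bash
python3 mats.py 2>/dev/null; python3 - <<'E'
from h import *
im,d,K,D,E=snap('scene','s1'); print(telemetry.read_state()['tool_pos'])
cv2.imwrite('pics/s1c.png',cv2.resize(im[120:300,120:440],None,fx=2.4,fy=2.4))
im,d,K,D,E=snap('wrist'); b=bottles(im,d,K,D,E)
E
```

```text
bottle [441. 185.] 245 ztop 0.030 rim [1.1992 0.8896 0.085 ] r px 0.0 mean top [nan nan nan]
bottle [322. 243.] 209 ztop 0.088 rim [ 0.4505 -0.1183  0.085 ] r px 6.3 mean top [ 0.4502 -0.1187  0.0833]
bottle [391. 249.] 252 ztop 0.087 rim [ 0.4364 -0.322   0.085 ] r px 6.4 mean top [ 0.4357 -0.3222  0.0825]
bottle [178. 264.] 330 ztop 0.101 rim [0.3861 0.3042 0.1   ] r px 6.6 mean top [0.3866 0.305  0.0974]
black [186. 263.] 349 ((389.1996765136719, 305.0196533203125), 59.705177307128906) ((388.38043212890625, 306.6018371582031), (89.95695495605469, 87.75674438476562), 54.373294830322266)
[0.56010778 0.00078555 0.22280676]
bottle [543.  23.] 1003 ztop 0.060 rim [ 0.3489 -0.2388  0.085 ] r px 0.0 mean top [nan nan nan]
bottle [394.  61.] 3994 ztop 0.101 rim [0.4313 0.1129 0.1   ] r px 24.9 mean top [0.4315 0.1128 0.0975]
bottle [161. 101.] 2644 ztop 0.086 rim [ 0.4502 -0.1173  0.085 ] r px 22.4 mean top [ 0.4493 -0.1163  0.0828]
bottle [ 11. 113.] 810 ztop 0.046 rim [ 0.3489 -0.2388  0.085 ] r px 0.0 mean top [nan nan nan]h.py:36: RuntimeWarning: Mean of empty slice.
  if verbose: print('bottle',c[i].round(),st[i,4],'ztop %.3f'%zt,'rim',X.round(4),'r px',round(r,1),'mean top',q[q[:,2]>h-.012].mean(0).round(4))
  ret = um.true_divide(
```

View pics/s1c.png

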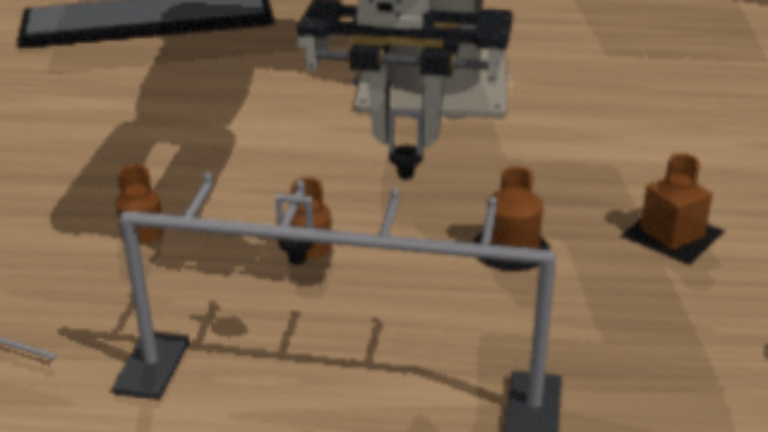

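The scene crop shows the stopper hanging upright between the fingers (404,160), with one left on the rack (295,235). I'll seat the first in the round bottle.

send_rows --plan '[[[1,-0.635,0.568,0,0],[1,-0.635,0.568,0,0],[1,-0.635,0.568,0,0],[1,-0.635,0.568,0,0],[1,-0.635,0.568,0,0],[1,-0.635,0.568,0,0],[1,-0.635,0.568,-0.1,0],[1,-0.635,0.568,-0.2,0],[1,-0.635,0.568,-0.27,0],[1,-0.635,0.568,-0.33,0],[1,-0.635,0.568,-0.38,0],[1,-0.635,0.568,-0.42,0],[1,-0.635,0.568,-0.425,0],[1,-0.635,0.568,-0.425,0]]]'

```text
t: 17.22
tool_pos: [0.4326, 0.1142, 0.1376]
orientation: [-0.127, -3.138, 0.0]
force: [-1.0, 1.2, -0.5]
opening: 0.034
gripper_force: 15.0
```

send_rows --plan '[[[0.2,0,0,-0.005,0],[-0.6,0,0,-0.005,0],[-0.6,0,0,-0.005,0],[-0.6,0,0,-0.005,0],[-0.6,0,0,-0.005,0],[-0.6,0,0,-0.005,0],[-0.6,0,0,0.2,0],[-0.6,0,0,0.4,0],[-0.6,0,0,0.6,0],[-0.6,0,0,0.72,0],[-0.6,0,0,0.72,0],[-0.6,0,0,0.72,0]]]'

```text
t: 18.22
tool_pos: [0.4338, 0.1146, 0.284]
orientation: [0.126, 3.135, 0.001]
force: [-0.2, -0.4, -1.0]
opening: 0.0743
gripper_force: 0.0
```

```bash
python3 - <<'E' 2>/dev/null
from h import *
print(telemetry.read_state()['tool_pos'])
im,d,K,D,E=snap('wrist','w4'); P=cloud(d,K,D,E)
b=np.hypot(P[...,0]-.433,P[...,1]-.1145)<.03
m=b&(P[...,2]>.145)&(P[...,2]<.17); print('looptop',m.sum(),np.median(P[m],0),np.percentile(P[m],3,axis=0),np.percentile(P[m],97,axis=0))
g=im.max(2); m=b&(g<70)&(P[...,2]>.09)&(P[...,2]<.12); print('flange',m.sum(),np.median(P[m],0),np.percentile(P[m],3,axis=0),np.percentile(P[m],97,axis=0))
a=snap('top'); bottles(*a)
E
```

```text
[0.4337688  0.11460932 0.28395249]
looptop 260 [0.42987571 0.11515487 0.15262211] [0.42644709 0.09958022 0.14767526] [0.43357798 0.13072815 0.1538775 ]
flange 549 [0.42565892 0.11528313 0.10684314] [0.41419487 0.10206173 0.10400255] [0.43708698 0.12906187 0.11050235]
bottle [441. 185.] 238 ztop 0.029 rim [1.1992 0.8896 0.085 ] r px 0.0 mean top [nan nan nan]
bottle [322. 244.] 219 ztop 0.088 rim [ 0.4502 -0.1188  0.085 ] r px 6.1 mean top [ 0.4503 -0.1186  0.0833]
bottle [391. 249.] 243 ztop 0.086 rim [ 0.4349 -0.3208  0.085 ] r px 6.6 mean top [ 0.4349 -0.3217  0.0814]
bottle [241. 254.] 109 ztop 0.084 rim [0.4231 0.1163 0.085 ] r px 6.0 mean top [0.4196 0.1141 0.0804]
bottle [174. 263.] 215 ztop 0.102 rim [0.3865 0.3046 0.1   ] r px 6.5 mean top [0.3867 0.3064 0.0979]
```

View pics/w4.png

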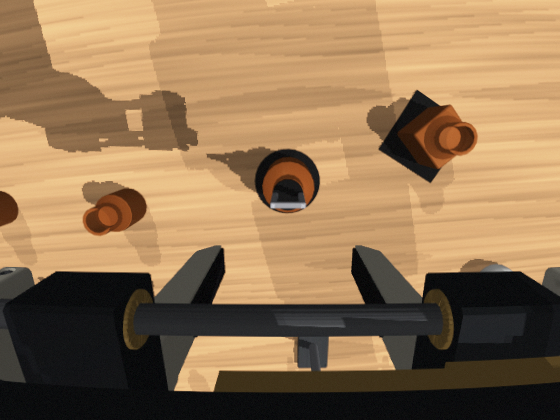

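The loop top is at 153 mm, level, at (288,205), so the first stopper is seated. On to the second.

send_rows --plan '[[[-0.6,0.835,-0.97,0,0],[-0.6,0.835,-0.97,0,0],[-0.6,0.835,-0.97,0,0],[-0.6,0.835,-0.97,0,0],[-0.6,0.835,-0.97,0,0],[-0.6,0.835,-0.97,0,0],[-0.6,0.835,-0.97,0,0],[-0.6,0.835,-0.97,0,0],[-0.6,0.835,-0.97,0,0],[-0.6,0.835,-0.97,0,0]]]'

```text
t: 19.15
tool_pos: [0.5988, -0.0784, 0.2812]
orientation: [-0.125, -3.137, -0.001]
force: [0.1, 0.0, 0.6]
opening: 0.074
gripper_force: 0.0
```

send_rows --plan '[[[-0.6,0.213,-0.088,0,0],[-0.6,0.213,-0.088,0,0],[-0.6,0.213,-0.088,-0.15,0],[-0.6,0.213,-0.088,-0.3,0],[-0.6,0.213,-0.088,-0.4,0],[-0.6,0.213,-0.088,-0.5,0],[-0.6,0.213,-0.088,-0.54,0],[-0.6,0.213,-0.088,-0.54,0],[-0.6,0.213,-0.088,-0.54,0],[1,0.213,-0.088,-0.54,0],[1,0.213,-0.088,-0.54,0],[1,0.213,-0.088,-0.54,0],[1,0.213,-0.088,-0.54,0],[1,0.213,-0.088,-0.54,0],[1,0.213,-0.088,-0.54,0],[1,0.213,-0.088,-0.54,0],[1,0.213,-0.088,-0.54,0],[1,0.213,-0.088,-0.54,0]]]' --force 15

```text
t: 20.65
tool_pos: [0.6424, -0.0972, 0.1741]
orientation: [0.126, 3.139, -0.0]
force: [-0.5, -0.3, 0.0]
opening: 0.0337
gripper_force: 15.0
```

send_rows --plan '[[[1,0,0,0.05,0],[1,0,0,0.1,0],[1,0,0,0.1,0],[1,0,0,0.1,0],[1,-0.1,0.008,0.1,0],[1,-0.2,0.016,0.1,0],[1,-0.35,0.028,0.1,0],[1,-0.45,0.036,0.1,0],[1,-0.45,0.036,0.1,0],[1,-0.45,0.036,0.25,0],[1,-0.45,0.036,0.25,0],[1,-0.45,0.036,0.25,0]]]'

```text
t: 21.65
tool_pos: [0.554, -0.0903, 0.2264]
orientation: [0.126, 3.134, -0.002]
force: [0.2, 0.4, -0.2]
opening: 0.0336
gripper_force: 15.0
```

```bash
python3 - <<'E' 2>/dev/null
from h import *
im,d,K,D,E=snap('scene','s2'); print(telemetry.read_state()['tool_pos'])
im,d,K,D,E=snap('wrist'); bottles(im,d,K,D,E)
bottles(*snap('top'))
E
```

```text
[ 0.55329224 -0.09012324  0.22483961]
bottle [476.  65.] 3497 ztop 0.098 rim [0.4323 0.1064 0.1   ] r px 21.8 mean top [0.4343 0.102  0.0948]
bottle [252. 100.] 1651 ztop 0.087 rim [ 0.4492 -0.1176  0.085 ] r px 21.2 mean top [ 0.4483 -0.119   0.0841]
bottle [ 57. 106.] 3141 ztop 0.086 rim [ 0.4348 -0.3179  0.085 ] r px 22.6 mean top [ 0.4351 -0.3206  0.0818]
bottle [441. 185.] 239 ztop 0.028 rim [1.1992 0.8896 0.085 ] r px 0.0 mean top [nan nan nan]
bottle [322. 242.] 170 ztop 0.087 rim [ 0.4505 -0.1183  0.085 ] r px 6.3 mean top [ 0.45   -0.117   0.0832]
bottle [244. 249.] 226 ztop 0.083 rim [0.4321 0.113  0.085 ] r px 7.2 mean top [0.4297 0.1064 0.0858]
bottle [391. 249.] 259 ztop 0.087 rim [ 0.4364 -0.3219  0.085 ] r px 6.4 mean top [ 0.436  -0.3213  0.0825]
bottle [178. 263.] 342 ztop 0.101 rim [0.3861 0.3042 0.1   ] r px 6.6 mean top [0.3875 0.3062 0.0974]
```

send_rows --plan '[[[1,-0.512,-0.14,0,0],[1,-0.512,-0.14,0,0],[1,-0.512,-0.14,0,0],[1,-0.512,-0.14,0,0],[1,-0.512,-0.14,0,0],[1,-0.512,-0.14,-0.1,0],[1,-0.512,-0.14,-0.2,0],[1,-0.512,-0.14,-0.3,0],[1,-0.512,-0.14,-0.38,0],[1,-0.512,-0.14,-0.44,0],[1,-0.512,-0.14,-0.49,0],[1,-0.512,-0.14,-0.51,0],[1,-0.512,-0.14,-0.51,0],[1,-0.512,-0.14,-0.51,0]]]'

```text
t: 22.97
tool_pos: [0.4506, -0.118, 0.1225]
orientation: [0.126, 3.138, -0.0]
force: [-0.3, 0.1, -0.5]
opening: 0.0341
gripper_force: 15.0
```

send_rows --plan '[[[0.2,0,0,-0.008,0],[-0.6,0,0,-0.008,0],[-0.6,0,0,-0.008,0],[-0.6,0,0,-0.008,0],[-0.6,0,0,-0.008,0],[-0.6,0,0,-0.008,0],[-0.6,0,0,0.2,0],[-0.6,0,0,0.4,0],[-0.6,0,0,0.6,0],[-0.6,0,0,0.75,0],[-0.6,0,0,0.75,0],[-0.6,0,0,0.75,0]]]'

```text
t: 23.97
tool_pos: [0.4512, -0.1184, 0.2745]
orientation: [0.126, 3.134, -0.002]
force: [-0.3, 0.2, -0.5]
opening: 0.0744
gripper_force: 0.0
```

```bash
cat > fin.py <<'E'
from h import *
print(telemetry.read_state()['tool_pos'])
def chk(a,x,y,zt):
    im,d,K,D,E=a; P=cloud(d,K,D,E); m=(np.hypot(P[...,0]-x,P[...,1]-y)<.03)&(abs(P[...,2]-zt)<.014)
    print('looptop',m.sum(), *(v.round(4) for v in (np.median(P[m],0),np.percentile(P[m],3,axis=0),np.percentile(P[m],97,axis=0))) if m.any() else '')
a=snap('wrist','wf'); chk(a,.45,-.118,.137); chk(a,.433,.1145,.1535)
a=snap('top','tf'); chk(a,.45,-.118,.137); chk(a,.433,.1145,.1535); bottles(*a)
im=snap('scene')[0]; cv2.imwrite('pics/sf.png',cv2.resize(im[120:300,120:500],None,fx=2.1,fy=2.1))
E
python3 fin.py 2>/dev/null
```

```text
[ 0.45117562 -0.11842307  0.27452449]
looptop 268 [ 0.4487 -0.1177  0.1375] [ 0.4455 -0.1334  0.1266] [ 0.4525 -0.1023  0.1389]
looptop 291 [0.43   0.1087 0.1525] [0.4263 0.0977 0.141 ] [0.4334 0.1297 0.154 ]
looptop 1 [ 0.4495 -0.1041  0.1238] [ 0.4495 -0.1041  0.1238] [ 0.4495 -0.1041  0.1238]
looptop 32 [0.4328 0.1156 0.1511] [0.4288 0.0982 0.1421] [0.4359 0.131  0.1547]
bottle [441. 185.] 245 ztop 0.029 rim [1.1992 0.8896 0.085 ] r px 0.0 mean top [nan nan nan]
bottle [244. 249.] 239 ztop 0.082 rim [0.4302 0.114  0.085 ] r px 7.3 mean top [0.4224 0.1128 0.0844]
bottle [392. 249.] 225 ztop 0.086 rim [ 0.4364 -0.322   0.085 ] r px 6.4 mean top [ 0.4353 -0.3219  0.0814]
bottle [321. 247.] 96 ztop 0.083 rim [ 0.4413 -0.119   0.085 ] r px 5.0 mean top [ 0.4365 -0.1177  0.0823]
bottle [178. 264.] 327 ztop 0.101 rim [0.3873 0.304  0.1   ] r px 6.6 mean top [0.387  0.3039 0.0975]
```

View pics/sf.png

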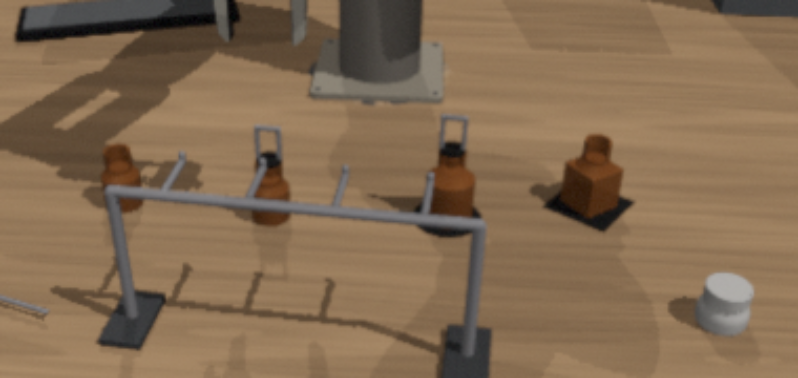

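View pics/wf.png

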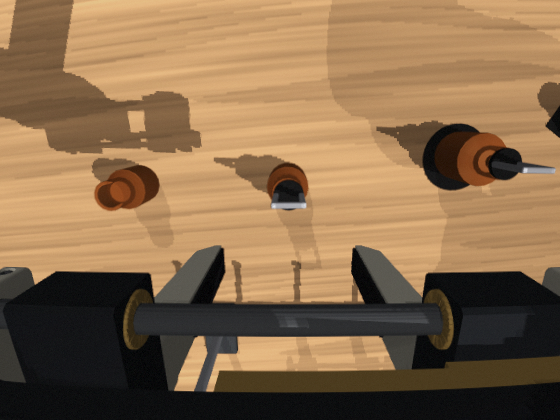

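Both views show the two stoppers seated and upright, all four bottles standing, both mats correctly filled and the rack empty.

```bash
python3 -c "
from plant import order; print(order.close_job())"
```

```text
the job is handed in; nothing more can be done
None
```

The job is handed in (no verdict came back): by the last camera check the round and square bottles are swapped onto their own mats, both stoppers found on the rack are seated (round bottle and one small bottle), all four bottles stand upright, and the jar and screwdriver were left alone.

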